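# Push the stuck plug out of the brass coring tube

## Task

A wooden plug is stuck in the brass tube that lies on the dark wooden stand. Take the pusher with the long thin rod by its dark block handle, push the rod through the tube from the open end so that the plug drops into the catch tray at the other end, then draw the rod back out and set the pusher down on the bench, standing level on its handle as it was.

Things in the scene. Friction and masses are not known exactly. Their poses are not given: they have to be found in the camera images.
- push_rod: Right pusher, loose, 0.12 kg, on the bench: dark wooden block handle 80 long (x) x 26 wide (y) x 50 high (z) mm; from its +x face a pale round rod, 14 mm thick, 150 mm long, sticks out level, axis 25 mm above the underside. Origin: centre of the handle's underside; x towards the rod's tip (at first roughly robot's left, +y), z up. Bystanders: one with a stubby, one with a fat rod.
- push_rod_tip (a point): Centre of the flat tip of the right pusher's rod, 190 mm ahead (+x) of the handle's centre, 25 mm above its underside. The other two pushers beside it, in any order, have the same handle but a rod 50 mm long (too short) or 50 mm thick (does not fit the tube).
- stand: Dark wooden stand, fixed. Level brass tube, bore 46, outside 54 mm, x = -45 to 45 mm, axis 85 mm above the bench. Origin on the bench below the tube's middle; x along the tube towards the tray (roughly robot's left, +y), z up. Rod enters at x = -45. Tray inside: x 48 to 174, y -54 to 54 mm, floor 15, walls to 60 mm high. Saddles to 90 mm high. Base board x -70 to 180, 120 mm wide.
- plug: Pale wooden plug, 42 mm across, 45 long, 50 g; origin at its centre, x along it. At first it pokes 5 to 15 mm out of the tube's tray end. A sprung shoe in the bore's roof (hangs 4 to 6 mm into it) pinches it: takes about 4 to 7 N of push. It drops when its rear end nears the tube's end; push the rod's tip to about 10 mm past that end.
Mind the look-alikes: they are no part of the job. Leave any purple look-alike of the push_rod alone.

How it is judged:
On the way, in this order (a step that is already met when the one before it is completed fails the run):
1. the long rod's tip is at least 25 mm into the tube by the open end while the plug is still in the tube (x of push_rod_tip in the frame of stand between -0.02 and 0.05 m and y of push_rod_tip in the frame of stand between -0.02 and 0.02 m and z of push_rod_tip in the frame of stand between 0.065 and 0.105 m and x of push_rod in the frame of stand below -0.1 m and x of plug in the frame of stand below 0.055 m and z of plug in the frame of stand above 0.065 m), for 0.1 s.
2. the plug has dropped into the catch tray (x of plug in the frame of stand between 0.045 and 0.18 m and y of plug in the frame of stand between -0.06 and 0.06 m and z of plug in the frame of stand below 0.06 m), for 0.1 s.
At the end, for the whole second after the job is handed in: The plug lies at rest in the catch tray (its centre inside the tray walls and under 60 mm high), and the long-rod pusher, drawn out of the tube, stands at rest on the bench on the underside of its handle (within 12 mm of the bench top and 10 degrees of level) (all of step 2 and linear speed of each of plug, push_rod below 0.02 m/s and height (world z) of push_rod between -0.012 and 0.012 m and angle between push_rod's own z axis and vertical below 0.17 rad); the robot touches nothing.
It also fails if it takes over 56 s, if anything falls off the work surface, if the arm or the gripper's body presses on something with over 40 N, if the wrist force passes 120 N, or if a joint passes its speed limit or range.

## Robot

A 6-joint arm with a two-finger parallel gripper is mounted at the origin on the work surface. World frame = base frame: x ahead of the robot, y to its left, z up, the work surface at z = 0. Lengths are in m, angles in rad, forces in N, time in s.
With the tool pointing down it reaches from about 0.275 to 0.725 m from the base axis. Payload 15.9 kg.
Tool frame: the origin (TCP) lies on the centre line of the jaws, within the pads' length; the fingertips stand 8 mm ahead of it and the grasp point (between the pads) lies 11 mm behind it (tip_reach is the distance from the TCP to the fingertips, in m); z points along the fingers, y is the line along which they close (so a half turn about z gives the same grasp; the last joint's range is limited). The gripper opens to 85 mm and grips with 20 to 120 N. Pads are 22 mm wide; open, the fingers measure 114 mm over their backs; the gripper's body (76 mm by 85 mm) begins 54 mm behind the grasp point. The pads swing forward as they close: fully open they stand 13 mm farther back than shut.
Start: joints at [-1.132, 0.213, -0.034, 1.323, 0, 1.571], TCP at [0.212, -0.453, 0.239] pointing down, gripper open.
Joint ranges: [-2.98, 2.98], [-0.74, 1.72], [-1.14, 1.35], [-2.1, 2.04], [-1.57, 1.44], [-3.14, 3.14]. Speed limits (rad/s): [1.89, 1.89, 2.39, 2.57, 3.14, 3.14].

## Interface

Orientations are given as a rotation vector (axis times angle).
In Python, from rig import * gives the robot as it stands.
- The arm moves only by the shell command python3 -m inch 'ROWS' [OPENING] [FORCE]. ROWS is JSON, a list of rows, each an object with "slide": the shift along the world's x, y, z in mm, a list of three; "twist": the turn about the world's z in degrees. In form: [{"slide": [dx, dy, dz], "twist": twist}, ...]. A call has exactly 10 rows; each row is the pose to reach, as a shift and turn from the pose commanded when the call began; what a row does not reach only later rows make up. A row lasts 1/12 s, in which the tool goes at most 41.7 mm and 7.16 degrees, less where a joint would pass 70% of its speed; a pose out of reach is approached as far as the arm can. A call with a gripper value outside its range is refused whole. OPENING is the finger opening in mm, from 0 to 85.4, set as the call begins (- or left out, the last holds). The fingers move at their own pace and stop on an object; FORCE is the grip in N (left out, the last holds). Time passes only in rows, so rows that repeat a pose let the fingers close, or fill a call up. It gives the time, the measured TCP pose, the force, the opening and the grip force at its end, in the units of the state.
- sense(): the state, without advancing time (a new reading comes with each control period).
- grab_frame(name): name is "scene" or "top" or "wrist"; returns (picture, depth): 384x512x3 uint8, red, green, blue; 384x512 float32, m along the optical axis (not along the pixel's ray), 0 where there is no reading.
- camera_info(name): a dict with "vfov" (degrees; the focal length in pixels is half the picture's height over the tangent of half this angle, whatever the lens; pixels are square), "cx", "cy" (the principal point, pixels), "position" and "attitude" of the camera in the world. Camera axes: x right, y down, z forward; pixel columns grow to the right and rows downward; lengths in m; the calibration is good to about 2 mm. A picture is of the moment at which its call begins: read the wrist's pose just before it. camera_info takes no time and is no camera call; for the wrist camera it gives the pose at the moment of the call.
- finish_job(): hands the job in; it is judged then, once.
The state is a dict: "t": time; "joint_positions": joint angles; "qvel": joint speeds; "tau": joint torques, N m; "position": TCP position; "tool_rot": TCP orientation; "force": force on the tool from outside, world axes, zero at the start; "ft_torque": the same for the moment, N m; "grip_width": finger opening in m; "grip_force": force on a finger pad.
Only numpy, scipy, OpenCV 4.12 (cv2) and the standard library are available. Lean on these libraries where they do the work, as an engineer would, in place of code of your own. Each camera call takes 0.05 s, during which the arm holds its last target. There are 200 camera calls.

## Working session

There is one attempt and no reset: what is moved stays moved. The work goes in short steps, Python scripts to look and compute and a shell command to move; the robot and the scene stay as the last step left them, time stands still between calls to the robot, and variables do not carry over. Pictures are saved under pics/ and viewed, at most 10 in all, crops included, and the job is handed in when it is done.

```bash
mkdir -p pics; cat > h.py <<'E'
from rig import *
import numpy as np, cv2
from scipy.spatial.transform import Rotation as R
def look(name):
    c=camera_info(name); p,d=grab_frame(name)
    f=192/np.tan(np.radians(c["vfov"])/2)
    v,u=np.mgrid[:384,:512]
    a=np.array(c["attitude"]); M=R.from_rotvec(a).as_matrix() if a.size==3 else (a if a.size==9 else R.from_quat(a).as_matrix())
    P=np.stack([(u-c["cx"])/f*d,(v-c["cy"])/f*d,d],-1)@M.T+np.array(c["position"])
    P[d==0]=np.nan
    return p,P
def save(p,n): cv2.imwrite("pics/"+n,p[...,::-1])
E
python3 - <<'E'
from h import *
for n in("scene","top"):
    print(n,camera_info(n)); p,P=look(n); np.savez(n,p=p,P=P); save(p,n+".png")
print(camera_info("wrist")); print(sense())
E
```

```text
scene {'vfov': 54.861259256453984, 'cx': 256.2279704984681, 'cy': 191.26759700587584, 'position': array([1.06772733, 0.21897297, 0.50194819]), 'attitude': array([-1.32320183, -1.99351373,  1.0749596 ])}
top {'vfov': 56.073805604358334, 'cx': 252.91284784936045, 'cy': 188.44161236383275, 'position': array([ 0.29977088, -0.05330555,  0.85665946]), 'attitude': array([-2.09464368,  2.15018682, -0.2166638 ])}
{'vfov': 64.46602950304609, 'cx': 259.43899683592394, 'cy': 186.59488743160117, 'position': array([ 0.27790734, -0.42214051,  0.37309091]), 'attitude': array([ 2.44106938, -1.54942046, -0.22713119])}
{'t': 0.1, 'joint_positions': array([-1.13194548e+00,  2.13308908e-01, -3.49753969e-02,  1.32346725e+00,
       -2.86044073e-05,  1.57077634e+00]), 'qvel': array([-0.00037902, -0.0001583 ,  0.00313086, -0.00059926, -0.00094092,
       -0.00087521]), 'tau': array([-9.43278537e-04, -6.87249756e+01,  4.87803090e+01,  1.22820638e-02,
        4.75373639e-06,  1.36601557e-05]), 'position': array([ 0.21232384, -0.45237275,  0.23887297]), 'tool_rot': array([-3.06535493e+00, -6.83655946e-01,  3.70335097e-04]), 'force': array([-0.20152796, -0.12599903, -0.22914817]), 'ft_torque': array([-0.03981489, -0.04289494, -0.04803418]), 'grip_force': 0.0, 'grip_width': 0.08530215564549928}
```

View pics/top.png

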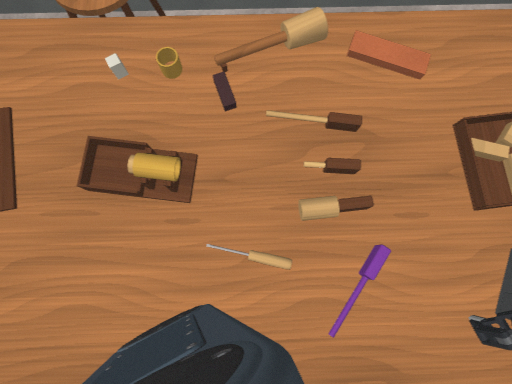

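View pics/scene.png

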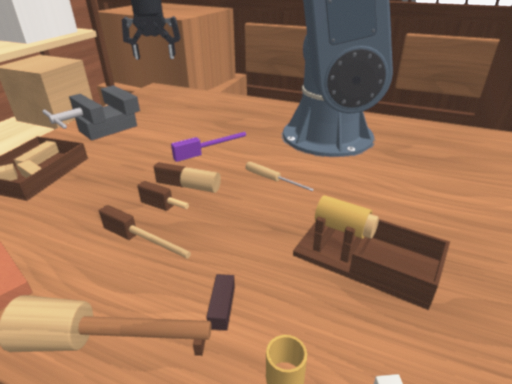

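Top view: the candidates are the long thin rod with its handle at (344,122) and tip at (267,114), the stubby one at (343,166), the fat one at (355,204), the purple look-alike at (375,262) and a screwdriver at (270,260). By the description I choose (344,122). The tube runs from (181,168) at the open end to the plug at (128,164), with the tray on the left.

```bash
python3 - <<'E'
from h import *
z=np.load("top.npz");p,P=z["p"],z["P"]
save(cv2.resize(p[90:230,250:400],None,fx=4,fy=4),"crop.png")
def ax(Q):
    (c,s,a)=cv2.minAreaRect((Q[:,:2]*1000).astype(np.float32)); return np.round(c,1),np.round(s,1),round(a,1)
def reg(x0,x1,y0,y1,z0,z1):
    Q=P[y0:y1,x0:x1].reshape(-1,3); Q=Q[(Q[:,2]>z0)&(Q[:,2]<z1)]; return Q
h=reg(315,370,105,138,.042,.06);print("handle",len(h),ax(h),h[:,2].mean(), h.mean(0))
r=reg(262,324,105,130,.018,.04);print("rod",len(r),ax(r),r[:,2].max()); 
i=r[:,1].argmax();print("tip",r[r[:,1]>r[i,1]-.006].mean(0))
d=h.mean(0)-r[r[:,1]>r[i,1]-.006].mean(0);print("dir deg",np.degrees(np.arctan2(-d[1],-d[0])),np.linalg.norm(d[:2]))
t=reg(120,190,145,188,.095,.13);print("tube",len(t),ax(t),t[:,2].max(),t.mean(0))
q=reg(70,205,130,210,.05,.07);print("walls",ax(q))
E
```

```text
handle 355 (array([ 624.4, -285.7]), array([79.5, 26.3]), 81.1) 0.04776579310966806 [ 0.62346943 -0.28515028  0.04776579]
rod 338 (array([ 642.2, -168.9]), array([141.7,  14.1]), 81.6) 0.03346719942465204
tip [ 0.65133953 -0.10178255  0.02823634]
dir deg 81.35774522228056 0.18547362159375316
tube 978 (array([507.5, 157. ]), array([104.6,  49. ]), 82.3) 0.11354617040571313 [0.50503038 0.15349924 0.10563049]
walls (array([517.2, 217. ]), array([226.6, 120.8]), 81.6)
```

View pics/crop.png

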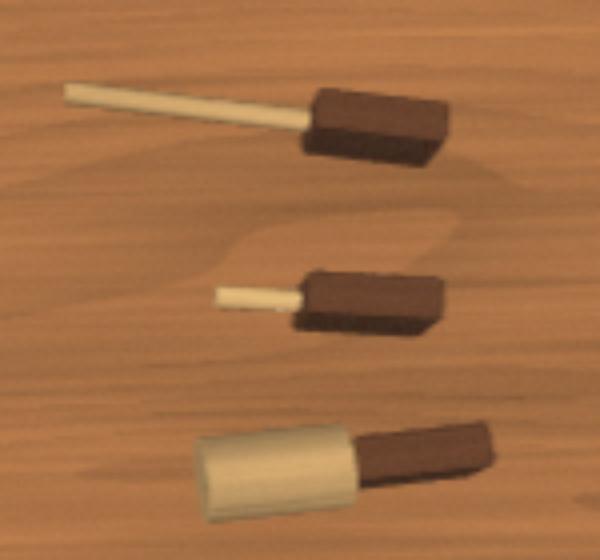

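The crop confirms the long thin rod (top row). Its handle top measures 79.5 x 26.3 mm at z≈48 and the axis lies at 81.4°, which matches the description. Next I move above the handle; the fingers need a twist of +56.3°.

```bash
python3 -m inch '[{"slide":[40,16,0],"twist":6},{"slide":[80,32,0],"twist":12},{"slide":[115,47,0],"twist":18},{"slide":[150,61,0],"twist":24},{"slide":[185,75,0],"twist":30},{"slide":[220,89,0],"twist":36},{"slide":[255,103,-10],"twist":42},{"slide":[290,118,-20],"twist":48},{"slide":[325,132,-30],"twist":54},{"slide":[355,144,-40],"twist":56}]' 85
python3 -m inch '[{"slide":[30,12,0],"twist":0},{"slide":[57,23,-10],"twist":0},{"slide":[57,23,-30],"twist":0},{"slide":[57,23,-50],"twist":0},{"slide":[57,23,-60],"twist":0},{"slide":[57,23,-70],"twist":0},{"slide":[57,23,-70],"twist":0},{"slide":[57,23,-70],"twist":0},{"slide":[57,23,-70],"twist":0},{"slide":[57,23,-70],"twist":0}]'
python3 - <<'E'
from h import *
s=sense();print(s["position"],s["tool_rot"],s["force"])
p,P=look("wrist");save(p,"w1.png")
Q=P.reshape(-1,3);Q=Q[(Q[:,2]>.04)&(Q[:,2]<.06)&(abs(Q[:,0]-.624)<.05)&(abs(Q[:,1]+.286)<.07)]
print(len(Q),Q.mean(0),cv2.minAreaRect((Q[:,:2]*1000).astype(np.float32)))
E
```

```text
t: 0.93
position: [0.5694, -0.3071, 0.1983]
tool_rot: [-2.379, -2.051, 0.0]
force: [0.7, -0.8, 0.8]
grip_width: 0.0851
grip_force: 0.0
t: 1.77
position: [0.6248, -0.286, 0.1306]
tool_rot: [2.385, 2.042, 0.001]
force: [-0.7, -0.1, 0.3]
grip_width: 0.0849
grip_force: 0.0
[ 0.62481144 -0.28602799  0.13061394] [2.38545593e+00 2.04181831e+00 1.23027533e-03] [-0.71707318 -0.10847309  0.32541819]
3443 [ 0.62670356 -0.28408585  0.04907039] ((626.3447265625, -286.8636169433594), (79.50753784179688, 26.010896682739258), 81.52645874023438)
```

View pics/w1.png

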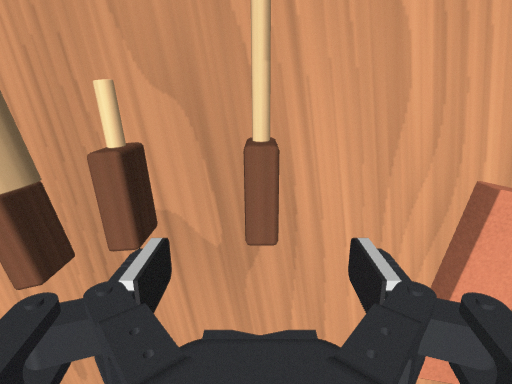

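The wrist view shows the long-rod handle centred between the open fingers at (262,190), with the stubby one well to the left at (122,195). I can go down.

```bash
python3 -m inch '[{"slide":[1,0,-15],"twist":0},{"slide":[1,-1,-30],"twist":0},{"slide":[1,-1,-45],"twist":0},{"slide":[1,-1,-60],"twist":0},{"slide":[1,-1,-75],"twist":0},{"slide":[1,-1,-88],"twist":0},{"slide":[1,-1,-98],"twist":0},{"slide":[1,-1,-106],"twist":0},{"slide":[1,-1,-110],"twist":0},{"slide":[1,-1,-110],"twist":0}]' 60
python3 -m inch '[{"slide":[0,0,0],"twist":0},{"slide":[0,0,0],"twist":0},{"slide":[0,0,0],"twist":0},{"slide":[0,0,0],"twist":0},{"slide":[0,0,0],"twist":0},{"slide":[0,0,0],"twist":0},{"slide":[0,0,0],"twist":0},{"slide":[0,0,0],"twist":0},{"slide":[0,0,0],"twist":0},{"slide":[0,0,0],"twist":0}]' 15 80
python3 -m inch '[{"slide":[0,0,4],"twist":0},{"slide":[0,0,10],"twist":0},{"slide":[0,0,20],"twist":0},{"slide":[0,0,30],"twist":0},{"slide":[0,0,40],"twist":0},{"slide":[0,0,50],"twist":0},{"slide":[0,0,56],"twist":0},{"slide":[0,0,60],"twist":0},{"slide":[0,0,60],"twist":0},{"slide":[0,0,60],"twist":0}]'
python3 - <<'E'
from h import *
s=sense();print(s["position"],s["tool_rot"],s["grip_width"])
p,P=look("wrist");save(p,"w2.png");np.savez("w2",p=p,P=P)
p,P=look("top")
Q=P.reshape(-1,3)
t=Q[(abs(Q[:,0]-.643)<.06)&(Q[:,1]>-.24)&(Q[:,1]<-.05)&(Q[:,2]>.06)&(Q[:,2]<.12)]
print(len(t),t[:,1].max(),cv2.fitLine(t.astype(np.float32),cv2.DIST_HUBER,0,.01,.01).ravel())
# stand: tube top ridge and tray walls
m=P[145:188,120:195].reshape(-1,3); m=m[(m[:,2]>.108)&(m[:,2]<.12)]
print("tube ridge",len(m),m.mean(0),cv2.minAreaRect((m[:,:2]*1000).astype(np.float32)))
E
```

```text
t: 2.65
position: [0.6252, -0.2865, 0.0188]
tool_rot: [-2.386, -2.043, 0.0]
force: [-0.1, -0.8, 0.2]
grip_width: 0.0601
grip_force: 0.0
t: 3.48
position: [0.626, -0.2869, 0.0203]
tool_rot: [2.385, 2.042, 0.001]
force: [-0.8, 0.2, 6.6]
grip_width: 0.0247
grip_force: 79.4
t: 4.32
position: [0.6254, -0.2866, 0.0792]
tool_rot: [-2.386, -2.043, 0.0]
force: [-0.2, -0.5, -0.6]
grip_width: 0.0253
grip_force: 78.6
[ 0.62540639 -0.28660608  0.07923517] [-2.38632076e+00 -2.04327964e+00  2.29397513e-05] 0.025289007554486487
318 -0.09903965489284496 [ 0.16082789  0.9869825   0.          0.63930476 -0.1712485   0.08698671]
tube ridge 0 [nan nan nan] ((0.0, 0.0), (0.0, 0.0), 0.0)<stdin>:10: RuntimeWarning: Mean of empty slice.
  ret = um.true_divide(
```

```bash
python3 - <<'E'
from h import *
from scipy.optimize import least_squares
for n in("top","scene"):
    P=np.load(n+".npz")["P"];p=np.load(n+".npz")["p"]
    Q=P.reshape(-1,3)
    hsv=cv2.cvtColor(p,cv2.COLOR_RGB2HSV).reshape(-1,3).astype(int)
    k=(abs(Q[:,0]-.505)<.07)&(abs(Q[:,1]-.155)<.07)&(Q[:,2]>.07)&(Q[:,2]<.125)
    t=Q[k];h=hsv[k]
    brass=(h[:,1]>120)&(h[:,2]>110)&(t[:,2]>.075)
    b=t[brass]; 
    def res(v,b=b):
        x0,a,zc,r=v; return np.hypot((b[:,0]-x0)*np.sin(a)-(b[:,1]-.155)*np.cos(a),b[:,2]-zc)-r
    f=least_squares(res,[.505,np.radians(81.6),.085,.027],loss="soft_l1",f_scale=.001)
    x0,a,zc,r=f.x; u=np.array([np.cos(a),np.sin(a)])
    s=(b[:,:2]-[x0,.155])@u; sa=(t[:,:2]-[x0,.155])@u
    print(n,len(b),"x at y=.155",x0,"ang",np.degrees(a),"z",zc,"r",r,"along",np.percentile(s,[0,1,99,100]),np.percentile(sa,[0,1,99,100]),np.median(abs(f.fun)))
    w=Q[(abs(Q[:,0]-.52)<.12)&(Q[:,1]>.0)&(Q[:,1]<.4)&(Q[:,2]>.05)&(Q[:,2]<.065)]
    w=w[((w[:,:2]-[x0,.155])@u)>.05]
    print("tray rim",cv2.minAreaRect((w[:,:2]*1000).astype(np.float32)))
E
```

```text
top 1066 x at y=.155 0.5079238859209253 ang 81.3021052478828 z 0.08386333894546645 r 0.026356445691941555 along [-0.05046099 -0.04991748  0.0519171   0.05419418] [-0.05046099 -0.04987605  0.0518258   0.05419418] 0.0007474090387202589
tray rim ((524.5053100585938, 266.702880859375), (126.0618896484375, 120.90482330322266), 81.48880004882812)
scene 1346 x at y=.155 0.510368561544975 ang 81.56360471543766 z 0.08508654074875434 r 0.0266849974190396 along [-0.05129859 -0.04945376  0.0389943   0.03972295] [-0.05129859 -0.04934394  0.0536484   0.05400413] 0.0006484899978944844
tray rim ((527.1367797851562, 266.05584716796875), (123.88703155517578, 123.15657043457031), 81.47492980957031)
```

View pics/w2.png

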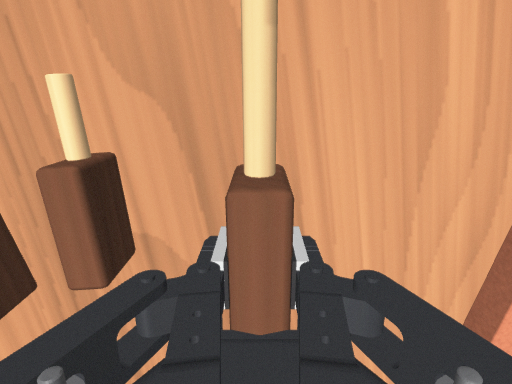

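The handle is held square, centred at (260,250), and the rod is level. The stand origin comes out at ≈ (0.508, 0.150) with its axis at 81.5°. I lift and carry the rod to 30 mm before the open end.

```bash
python3 -m inch '[{"slide":[0,0,15],"twist":0},{"slide":[-5,5,30],"twist":0},{"slide":[-20,20,40],"twist":0},{"slide":[-40,43,40],"twist":0},{"slide":[-60,66,40],"twist":0},{"slide":[-80,89,40],"twist":0},{"slide":[-100,112,40],"twist":0},{"slide":[-120,134,40],"twist":0},{"slide":[-138,155,40],"twist":0},{"slide":[-150,168,40],"twist":0}]'
python3 -m inch '[{"slide":[-4,5,-5],"twist":0.4},{"slide":[-6,7,-12],"twist":0.4},{"slide":[-6,7,-20],"twist":0.4},{"slide":[-6,7,-28],"twist":0.4},{"slide":[-6,7,-35],"twist":0.4},{"slide":[-6,7,-39],"twist":0.4},{"slide":[-6,7,-39],"twist":0.4},{"slide":[-6,7,-39],"twist":0.4},{"slide":[-6,7,-39],"twist":0.4},{"slide":[-6,7,-39],"twist":0.4}]'
python3 - <<'E'
from h import *
from scipy.optimize import least_squares
s=sense();print(s["position"],s["tool_rot"],s["grip_width"],s["force"])
p,P=look("scene");save(cv2.resize(p[120:320,180:480],None,fx=2.5,fy=2.5),"s2.png")
Q=P.reshape(-1,3)
pos=s["position"];a=np.radians(81.5);u=np.array([np.cos(a),np.sin(a)])
k=(Q[:,2]>.06)&(Q[:,2]<.11)
d=Q[:,:2]-[.5083,.1503]; l=d@u; lat=d@[-u[1],u[0]]
r=Q[k&(l>-.21)&(l<-.07)&(abs(lat)<.03)]
def res(v):
    x,a,zc,sl=v; y=r[:,1]-.02
    return np.hypot((r[:,0]-x)*np.sin(a)-y*np.cos(a),r[:,2]-zc-sl*y)-.007
f=least_squares(res,[.489,a,.084,0],loss="soft_l1",f_scale=.001);x,aa,zc,sl=f.x
print(len(r),"rod x@.02",x,"ang",np.degrees(aa),"z",zc,"slope deg",np.degrees(sl),"tip l",l[k&(l>-.21)&(l<-.05)&(abs(lat)<.02)].max(),np.median(abs(f.fun)))
print("tube x@.02 by scene", .510368-.135/np.tan(np.radians(81.56)), "z .0851")
E
```

```text
t: 5.25
position: [0.4733, -0.1168, 0.1198]
tool_rot: [-2.386, -2.044, -0.0]
force: [0.4, 0.5, -1.2]
grip_width: 0.0251
grip_force: 78.9
t: 6.08
position: [0.4697, -0.1118, 0.0806]
tool_rot: [2.379, 2.051, 0.0]
force: [-0.6, -0.2, -1.4]
grip_width: 0.0251
grip_force: 78.9
[ 0.46973144 -0.1117593   0.08061581] [2.37896063e+00 2.05114356e+00 4.95880072e-04] 0.025120210288839772 [-0.63232149 -0.16727516 -1.41546331]
439 rod x@.02 0.4900704380343879 ang 81.71715668615379 z 0.085457919848426 slope deg 0.13734187083587782 tip l -0.07441374795194314 0.0005930831840358242
tube x@.02 by scene 0.4903366215454315 z .0851
```

View pics/s2.png

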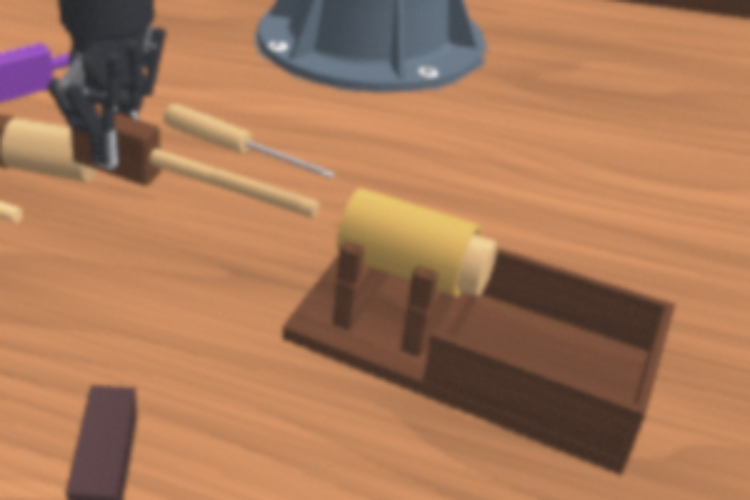

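The rod tip, at crop (315,208), lines up with the tube mouth at (355,225). Lateral error is under 1 mm, height 85.5 against 85, and the tip is 30 mm short. I insert it along u = (0.148, 0.989).

```bash
python3 -m inch '[{"slide":[1,8,0],"twist":0},{"slide":[2,16,0],"twist":0},{"slide":[4,24,0],"twist":0},{"slide":[5,33,0],"twist":0},{"slide":[6,42,0],"twist":0},{"slide":[8,51,0],"twist":0},{"slide":[9,60,0],"twist":0},{"slide":[10,69,0],"twist":0},{"slide":[10,69,0],"twist":0},{"slide":[10,69,0],"twist":0}]'
python3 -m inch '[{"slide":[1,5,0],"twist":0},{"slide":[2,10,0],"twist":0},{"slide":[2,15,0],"twist":0},{"slide":[3,20,0],"twist":0},{"slide":[4,25,0],"twist":0},{"slide":[4,30,0],"twist":0},{"slide":[5,35,0],"twist":0},{"slide":[6,40,0],"twist":0},{"slide":[6,40,0],"twist":0},{"slide":[6,40,0],"twist":0}]'
python3 -m inch '[{"slide":[1,4,0],"twist":0},{"slide":[1,8,0],"twist":0},{"slide":[2,12,0],"twist":0},{"slide":[2,16,0],"twist":0},{"slide":[3,20,0],"twist":0},{"slide":[3,20,0],"twist":0},{"slide":[3,20,0],"twist":0},{"slide":[3,20,0],"twist":0},{"slide":[3,20,0],"twist":0},{"slide":[3,20,0],"twist":0}]'
python3 - <<'E'
from h import *
p,P=look("scene");save(cv2.resize(p[120:320,180:480],None,fx=2.5,fy=2.5),"s3.png")
E
```

```text
t: 6.97
position: [0.4795, -0.0421, 0.0803]
tool_rot: [2.378, 2.053, -0.0]
force: [-0.5, -1.3, -0.5]
grip_width: 0.0252
grip_force: 78.9
t: 7.8
position: [0.4855, -0.0023, 0.0803]
tool_rot: [-2.378, -2.052, -0.0]
force: [-0.2, -0.3, -1.7]
grip_width: 0.0254
grip_force: 78.7
t: 8.63
position: [0.4884, 0.0172, 0.0803]
tool_rot: [2.379, 2.051, -0.0]
force: [-0.2, -0.1, -0.8]
grip_width: 0.025
grip_force: 78.7
```

View pics/s3.png

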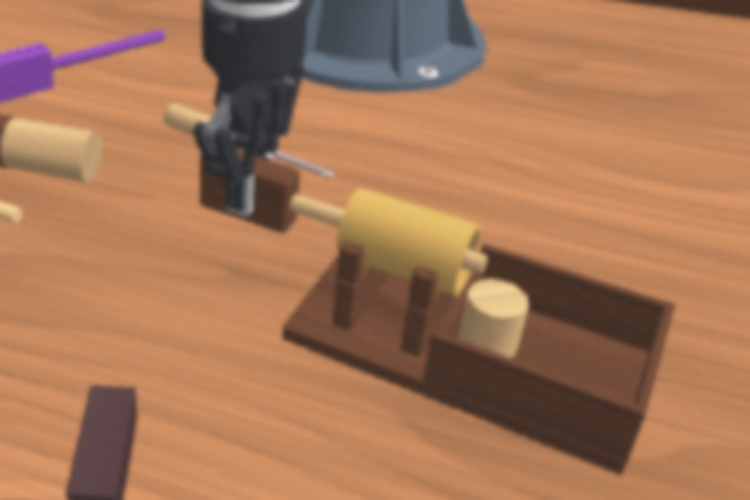

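The plug stands in the tray at crop (495,320), with the rod tip just out at (480,262). Now I draw the rod straight back, lift, and return it to its original spot.

```bash
python3 -m inch '[{"slide":[-1,-8,0],"twist":0},{"slide":[-3,-22,0],"twist":0},{"slide":[-5,-37,0],"twist":0},{"slide":[-8,-53,0],"twist":0},{"slide":[-10,-69,0],"twist":0},{"slide":[-13,-86,0],"twist":0},{"slide":[-15,-103,0],"twist":0},{"slide":[-18,-120,0],"twist":0},{"slide":[-20,-134,0],"twist":0},{"slide":[-22,-145,0],"twist":0}]'
python3 -m inch '[{"slide":[0,0,15],"twist":0},{"slide":[0,0,30],"twist":0},{"slide":[15,-15,40],"twist":0},{"slide":[38,-38,40],"twist":0},{"slide":[60,-60,40],"twist":0},{"slide":[82,-82,40],"twist":0},{"slide":[104,-104,40],"twist":0},{"slide":[126,-126,40],"twist":0},{"slide":[145,-145,40],"twist":0},{"slide":[159,-159,40],"twist":0}]'
python3 -m inch '[{"slide":[0,0,-12],"twist":0},{"slide":[0,0,-30],"twist":0},{"slide":[0,0,-48],"twist":0},{"slide":[0,0,-66],"twist":0},{"slide":[0,0,-80],"twist":0},{"slide":[0,0,-88],"twist":0},{"slide":[0,0,-93],"twist":0},{"slide":[0,0,-96],"twist":0},{"slide":[0,0,-96],"twist":0},{"slide":[0,0,-96],"twist":0}]'
```

```text
t: 9.52
position: [0.466, -0.1292, 0.0803]
tool_rot: [2.38, 2.05, -0.0]
force: [-0.8, 0.4, -1.1]
grip_width: 0.0252
grip_force: 78.7
t: 10.35
position: [0.6262, -0.2887, 0.1197]
tool_rot: [-2.38, -2.051, 0.0]
force: [0.0, -0.8, -0.4]
grip_width: 0.0251
grip_force: 78.9
t: 11.18
position: [0.6258, -0.2869, 0.025]
tool_rot: [2.379, 2.051, 0.001]
force: [-0.0, 0.1, -0.7]
grip_width: 0.025
grip_force: 79.1
```

Free air still; about 5 mm to go. I lower gently and watch the force.

```bash
python3 -m inch '[{"slide":[0,0,-1],"twist":0},{"slide":[0,0,-1.5],"twist":0},{"slide":[0,0,-2],"twist":0},{"slide":[0,0,-2.5],"twist":0},{"slide":[0,0,-3],"twist":0},{"slide":[0,0,-3.5],"twist":0},{"slide":[0,0,-4],"twist":0},{"slide":[0,0,-4],"twist":0},{"slide":[0,0,-4],"twist":0},{"slide":[0,0,-4],"twist":0}]'
```

```text
t: 12.02
position: [0.6254, -0.2866, 0.0203]
tool_rot: [-2.379, -2.052, 0.0]
force: [-0.2, 0.1, -1.5]
grip_width: 0.0253
grip_force: 79.1
```

```bash
python3 -m inch '[{"slide":[0,0,-0.2],"twist":0},{"slide":[0,0,-0.4],"twist":0},{"slide":[0,0,-0.6],"twist":0},{"slide":[0,0,-0.8],"twist":0},{"slide":[0,0,-1],"twist":0},{"slide":[0,0,-1],"twist":0},{"slide":[0,0,-1],"twist":0},{"slide":[0,0,-1],"twist":0},{"slide":[0,0,-1],"twist":0},{"slide":[0,0,-1],"twist":0}]'
```

```text
t: 12.85
position: [0.6255, -0.2866, 0.0203]
tool_rot: [2.379, 2.051, 0.0]
force: [-6.1, 2.9, 11.0]
grip_width: 0.0253
grip_force: 80.8
```

Contact (11 N up). I release, wait, then go up.

```bash
python3 -m inch '[{"slide":[0,0,0],"twist":0},{"slide":[0,0,0],"twist":0},{"slide":[0,0,0],"twist":0},{"slide":[0,0,0],"twist":0},{"slide":[0,0,0],"twist":0},{"slide":[0,0,0],"twist":0},{"slide":[0,0,0],"twist":0},{"slide":[0,0,0],"twist":0},{"slide":[0,0,0],"twist":0},{"slide":[0,0,0],"twist":0}]' 60 20
python3 -m inch '[{"slide":[0,0,5],"twist":0},{"slide":[0,0,15],"twist":0},{"slide":[0,0,28],"twist":0},{"slide":[0,0,42],"twist":0},{"slide":[0,0,58],"twist":0},{"slide":[0,0,75],"twist":0},{"slide":[0,0,92],"twist":0},{"slide":[0,0,105],"twist":0},{"slide":[0,0,110],"twist":0},{"slide":[0,0,110],"twist":0}]'
python3 - <<'E'
from h import *
p,P=look("scene");save(p,"s4.png")
Q=P.reshape(-1,3)
q=Q[(abs(Q[:,0]-.6254)<.04)&(abs(Q[:,1]+.2866)<.05)&(Q[:,2]>.043)&(Q[:,2]<.06)]
print(len(q),q.mean(0),q[:,2].min(),q[:,2].max())
q=Q[(abs(Q[:,0]-.527)<.04)&(Q[:,1]>.2)&(Q[:,1]<.26)&(Q[:,2]>.055)&(Q[:,2]<.07)];print("plug top",q.mean(0))
E
```

```text
t: 13.68
position: [0.6254, -0.2866, 0.0193]
tool_rot: [2.379, 2.052, -0.0]
force: [-0.0, -0.6, -0.2]
grip_width: 0.0599
grip_force: 0.0
t: 14.52
position: [0.6262, -0.287, 0.1313]
tool_rot: [2.377, 2.05, 0.002]
force: [0.0, -0.6, -0.2]
grip_width: 0.0602
grip_force: 0.0
358 [ 0.63061452 -0.28188977  0.04920685] 0.04329015350016607 0.05262996103269202
plug top [0.521198   0.21955218 0.05973517]
```

View pics/s4.png

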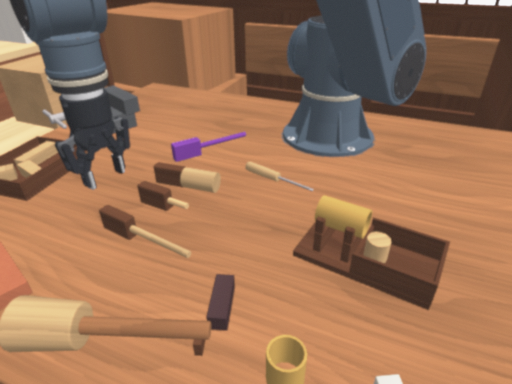

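The pusher stands level at (117,222) with its tip at (187,254), the plug stands in the tray at (377,247), and the gripper is clear. I hand the job in.

```bash
python3 -c "from rig import *;print(finish_job())"
```

```text
the job is handed in; nothing more can be done
None
```

I handed the job in at about 14.5 s: the plug stands in the catch tray, the long-rod pusher is drawn out and level on its handle in its original spot, and the gripper is clear; no verdict was returned.

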